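# Pin the film loader's hasp shut

## Task

Lock the aluminium film loader: swing its hasp fully closed over the brass staple, then take the red-handled retaining pin from its wooden stand and drop it down through the staple's loop until its collar sits on the staple. Let go of it, and leave the canisters, blower, bottle opener and black box where they are.

Things in the scene. Friction and masses are not known exactly. Their poses are not given: they have to be found in the camera images.
- loader: Film loader, a fixed aluminium and grey box 110 (x) x 180 (y) x 84 mm (z, up) standing on the glass sheet (glass top at world z = 8 mm). Origin: centre of its underside. Its front, with hasp and staple, faces its own -x (the plane x = -55 mm). It never moves.
- hasp (a joint): Angle of the hasp about its upright hinge, rad: 0 = closed flat along the loader's front, growing as it swings out (1.57 = square to the front), limit 2.4. It starts open, turns lightly (about 0.03 N m of friction) and stays where it is left. At angle a it points from the hinge along (-sin a, -cos a) in the loader's x, y; it closes when the orange post is pushed or led from its outer side towards the front.
- hasp_hinge (a point): Point on the hasp's upright hinge axis at the loader's front, at loader x = -61, y = +62, z = 52 mm; axes as the loader's.
- hasp_post (a point): Orange upright round post near the free end of the hasp, to push or pinch: 12 mm across, from 38 to 84 mm above the glass; the point is on its axis 61 mm up. It sits 94 mm along the hasp from the hinge axis and 6 mm to the outer side. The hasp itself is a dark steel strap 104 mm long, 4 mm thick, 38 to 64 mm above the glass, with a notch open at the top (34 to 78 mm from the hinge) that passes over the staple; closed, its outer face is at loader x = -67 mm.
- loop (a point): Centre of the staple's opening, at the level of the staple's top, 66 mm above the glass (loader x = -76.5, y = +10 mm; axes as the loader's, z up). The brass staple is a fixed level loop standing out from the loader's front to x = -92 mm, 31 mm wide outside, bars 6 mm wide and 10 mm high; with the hasp closed the free opening is 19 x 19 mm, vertical, nothing below it but the glass.
- pin_center (a point): Centre of the retaining pin (53 mm above its tip; z axis along the pin, towards its handle). From tip to top 106 mm: steel shank 12 mm across and 50 mm long with a tapered tip (lowest 6 mm), then a steel collar 30 mm across and 6 mm thick, then a red round handle 18 mm across and 50 mm long (it spans 3 to 53 mm above this point). 50 to 85 g. It starts upright in the stand, its collar resting on the stand's top.
- pin_stand: Fixed wooden block 60 x 60 x 56 mm that holds the pin in an upright through hole 16 mm across at its centre. Origin: centre of its underside, on the glass. Changes places with the canisters.
- canister1_center (a point): blue film canister with blue cap, standing upright, 51 mm across, 70 mm tall, loose bystander; point at its centre, 35 mm up
- canister2_center (a point): blue film canister with blue cap, standing upright, 51 mm across, 70 mm tall, loose bystander; point at its centre, 35 mm up
- canister3_center (a point): blue film canister with blue cap, standing upright, 51 mm across, 70 mm tall, loose bystander; point at its centre, 35 mm up
- blower_center (a point): Grey blower bulb with black rubber tip, standing upright, 62 mm across, 120 mm tall, loose bystander; point at its centre, 60 mm up
- opener: Flat steel bottle opener 150 x 40 x 6 mm lying on the glass, loose bystander; origin near the middle of its underside
- black_box: Black plastic box with a press-button clasp, 90 x 140 x 52 mm, loose bystander; origin at the centre of its underside
There are look-alikes about, which are no part of the job. Of the things like the part that bears pin_center, leave any that is orange; of the rest the larger one is meant.

How it is judged:
On the way:
1. the hasp is closed over the staple (within 0.12 rad) (value of joint hasp below 0.12 rad), for 0.2 s.
At the end, for the whole second after the job is handed in: The hasp is within 0.2 rad of closed, and the pin stands upright (within 0.12 rad), at rest, through the staple's loop: its axis within 10 mm of the loop's centre and its collar down on the staple (its centre at most 8 mm above the staple's top, where fully home is 3 mm) (value of joint hasp below 0.2 rad and horizontal distance between pin_center and loop below 0.01 m and z of pin_center in the frame of loop between -0.003 and 0.008 m and angle between pin_center's own z axis and vertical below 0.12 rad and linear speed of pin below 0.02 m/s); the robot touches nothing.
It fails at once if a bystander (canister, blower, opener or black box) is moved more than 30 mm (distance of any of canister1_center, canister2_center, canister3_center, blower_center, opener, black_box from where it was at the start of the episode above 0.03 m).
It also fails if it takes over 67 s, if anything falls off the work surface, if the arm or the gripper's body presses on something with over 40 N, if the wrist force passes 120 N, or if a joint passes its speed limit or range.

## Robot

A 6-joint arm with a two-finger parallel gripper is mounted at the origin on the work surface. World frame = base frame: x ahead of the robot, y to its left, z up, the work surface at z = 0. Lengths are in m, angles in rad, forces in N, time in s.
With the tool pointing down it reaches from about 0.2 to 0.875 m from the base axis. Payload 3.4 kg.
Tool frame: the origin (TCP) lies between the finger pads; the fingertips stand 25 mm ahead of it and the grasp point (between the pads) lies 6 mm ahead of it (r.nose_length is the z of the fingertips in the tool frame, in m); z points along the fingers, y is the line along which they close (so a half turn about z gives the same grasp; the last joint's range is limited). The gripper opens to 94 mm and grips with 3 to 60 N. Pads are 16 mm wide; open, the fingers measure 119 mm over their backs; the gripper's body (75 mm by 177 mm) begins 78 mm behind the grasp point.
Start: joints at [1.063, 0.276, 1.505, -0, 1.361, -0.121], TCP at [0.217, 0.533, 0.23] pointing down, gripper open.
Joint ranges: [-2.89, 2.89], [-0.75, 2.08], [0.22, 2.7], [-1.18, 4.32], [0.11, 2.71], [-2.7, 2.7]. Speed limits (rad/s): [2.57, 2.57, 3.14, 3.14, 3.14, 3.14].

## Interface

Orientations are given as a unit quaternion [w, x, y, z].
In Python, from plant import r, gripper_to, inverse_kinematics, vision, models, telemetry gives the robot as it stands. Calls block until the motion is done:
- r.move_to(position, orientation): joint-space move of the TCP to a pose.
- r.move_l(position, rot=None, vel=0.15, guard=None): straight line of the TCP; rot=None keeps the orientation; vel is the mean speed in m/s. With guard (N) it stops when the force on the tool has changed by that much, and returns True; else False.
- r.movej(angles): joint-space move.
- gripper_to(opening, f_grip=None): finger opening in m; f_grip is the grip in N (None keeps the last); returns when the fingers have stopped.
- r.hold(seconds).
- inverse_kinematics(position, orientation): joint angles nearest the present ones, or None.
- vision.snapshot(name): name is "scene" or "top" or "wrist"; returns the picture (400x640x3 uint8, red, green, blue); there is no depth.
- vision.get_calibration(name): a dict with "fx", "fy", "cx", "cy" (pixels), "position" and "orientation" of the camera in the world. Camera axes: x right, y down, z forward; pixel columns grow to the right and rows downward; lengths in m; the calibration is good to about 2 mm. A picture is of the moment at which its call begins: read the wrist's pose just before it. get_calibration takes no time and is no camera call; for the wrist camera it gives the pose at the moment of the call.
A pose or a line that the arm cannot do raises r.PlanningError and nothing moves.
- r.sign_off(): hands the job in; it is judged then, once.
Trained networks look in the newest picture that a camera, given by its name, has taken for a name from the list of things; names that differ only in an ending like _2 or _b are one class to them, and where a whole thing is asked for, a point or a joint stands for the part that bears it (a point fixed in the world has none). Each returns a list of dicts, best first, with "score" (0 to 1); they miss things now and then, are a little off and sometimes report something else, mostly with a low value. They report only what shows in the picture. A call takes as long as a camera call. They do not tell look-alikes from the thing itself.
- models.boxes_of(thing, camera): "at" ([x, y, z] in m, in world coordinates, good to about 4 mm: the middle of the surface that is visible of it).
- models.regions_of(thing, camera): "pixels" (400x640 bool, what is visible of it).
- models.mark_of(thing, camera): "at" ([x, y, z] in m, in world coordinates, good to about 4 mm: a listed point, or the origin of a listed thing).
Readings, each from a call of its own:
- telemetry.current_t(): time.
- telemetry.current_joints(): joint angles.
- telemetry.current_dq(): joint speeds.
- telemetry.current_joint_efforts(): joint torques, N m.
- telemetry.current_ee_pos(): TCP position.
- telemetry.current_tool_rot(): TCP orientation.
- telemetry.current_wrist_force(): force on the tool from outside, world axes, zero at the start.
- telemetry.current_torque(): the same for the moment, N m.
- telemetry.current_opening(): finger opening in m.
- telemetry.current_finger_force(): force on a finger pad.
Only numpy, scipy, OpenCV 4.12 (cv2) and the standard library are available. Lean on these libraries where they do the work, as an engineer would, in place of code of your own. Each camera call takes 0.05 s, during which the arm holds its last target. There are 200 camera calls.

## Working session

There is one attempt and no reset: what is moved stays moved. The work goes in short steps, each a Python script; the robot and the scene stay as the last script left them, time stands still between calls to the robot, and variables do not carry over. Pictures are saved under pics/ and viewed, at most 10 in all, crops included, and the job is handed in when it is done.

```bash
mkdir -p pics; ls; cat > h.py <<'E'
from plant import r, gripper_to, inverse_kinematics, vision, models, telemetry
import numpy as np, cv2
from scipy.spatial.transform import Rotation as R
def snap(n,f):
    im=vision.snapshot(n); cv2.imwrite('pics/'+f,im[:,:,::-1]); return im
def Rc(n):
    c=vision.get_calibration(n); q=c['orientation']; return c,R.from_quat([q[1],q[2],q[3],q[0]])
def pix2z(n,u,v,z,cal=None):
    c,ro=cal or Rc(n); d=ro.apply([(u-c['cx'])/c['fx'],(v-c['cy'])/c['fy'],1]); p=np.array(c['position'])
    return p+d*(z-p[2])/d[2]
def proj(n,P,cal=None):
    c,ro=cal or Rc(n); q=ro.inv().apply(np.atleast_2d(P)-np.array(c['position']))
    return np.c_[c['fx']*q[:,0]/q[:,2]+c['cx'],c['fy']*q[:,1]/q[:,2]+c['cy']]
def down(yaw):  # tool y (closing) along angle yaw+90deg in world
    m=R.from_euler('z',yaw)*R.from_euler('x',np.pi); q=m.as_quat(); return [q[3],q[0],q[1],q[2]]
E
python3 - <<'E'
from h import *
for n in ['scene','top']:
    snap(n,n+'0.png'); c=vision.get_calibration(n); print(n,np.round(c['position'],3))
    for t in ['loader','hasp_hinge','hasp_post','loop','pin_center','pin_stand','canister1_center','blower_center','opener','black_box']:
        print(t,[(np.round(m['at'],3).tolist(),round(m['score'],2)) for m in models.mark_of(t,n)])
print(telemetry.current_tool_rot(),telemetry.current_t())
E
```

```text
pics
scene [ 1.123 -0.534  0.724]
loader [([0.592, 0.199, 0.007], 0.83)]
hasp_hinge [([0.661, 0.146, 0.058], 0.79)]
hasp_post [([0.735, 0.204, 0.068], 0.63), ([0.511, -0.273, 0.044], 0.3)]
loop [([0.673, 0.203, 0.071], 0.61)]
pin_center [([0.302, -0.34, 0.051], 0.7), ([0.641, -0.147, 0.064], 0.59), ([0.303, -0.17, 0.039], 0.56)]
pin_stand [([0.647, -0.154, 0.006], 0.58)]
canister1_center [([0.516, -0.271, 0.045], 0.94)]
blower_center [([0.805, -0.035, 0.068], 0.67)]
opener [([0.756, -0.195, 0.004], 0.9)]
black_box [([0.636, -0.426, 0.005], 0.59), ([0.757, -0.194, 0.006], 0.44)]
top [ 0.465 -0.09   1.25 ]
loader [([0.591, 0.201, 0.009], 0.84)]
hasp_hinge [([0.659, 0.15, 0.059], 0.56)]
hasp_post [([0.733, 0.206, 0.068], 0.56)]
loop [([0.67, 0.201, 0.075], 0.94)]
pin_center [([0.302, -0.17, 0.038], 0.48), ([0.643, -0.147, 0.067], 0.46), ([0.299, -0.341, 0.051], 0.41), ([0.671, 0.203, 0.078], 0.29)]
pin_stand [([0.645, -0.143, 0.004], 0.84)]
canister1_center [([0.514, -0.274, 0.042], 0.85)]
blower_center [([0.809, -0.032, 0.069], 0.8)]
opener [([0.759, -0.195, 0.01], 0.81)]
black_box [([0.637, -0.424, 0.008], 0.89), ([0.506, -0.12, 0.043], 0.3)]
[2.67821652e-05 1.92188173e-01 9.81358091e-01 5.28353896e-05] 1.1
```

View pics/top0.png

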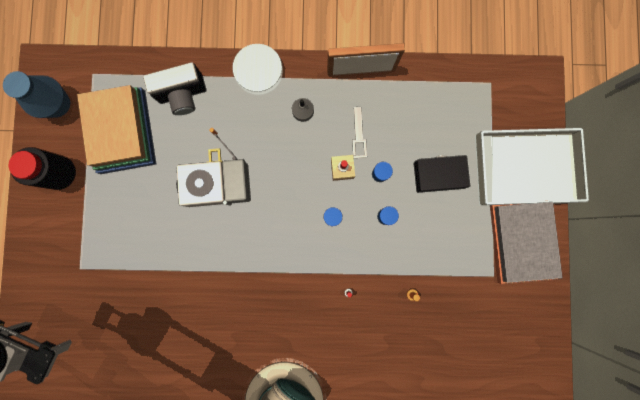

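View pics/scene0.png

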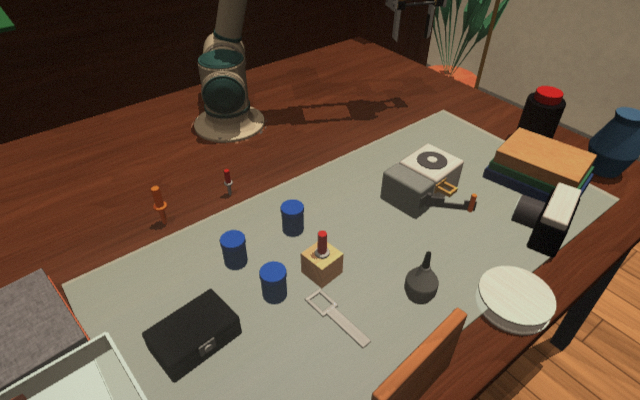

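Looking down, the top view shows the loader at (210,183), staple at (214,155), orange post at (212,131) and stand with the red pin at (343,166). The two other pins, at (349,293) and (413,295), are the look-alikes: one is smaller, the other is orange. The networks agree, and the pin's z of 0.067 is as expected. Next I'll fit the loader pose and take a close look from the wrist.

```bash
cat >> h.py <<'E'
LOC=dict(loader=[0,0,0],hasp_hinge=[-.061,.062,.052],loop=[-.0765,.010,.066])
def fit(obs): # obs: list of (name, xyz) -> theta, t (2D rigid)
    A=np.array([LOC[n][:2] for n,_ in obs]);B=np.array([p[:2] for _,p in obs])
    a=A-A.mean(0);b=B-B.mean(0)
    th=np.arctan2((a[:,0]*b[:,1]-a[:,1]*b[:,0]).sum(),(a*b).sum())
    c,s=np.cos(th),np.sin(th); return th,B.mean(0)-np.array([[c,-s],[s,c]])@A.mean(0)
def l2w(th,t,p): c,s=np.cos(th),np.sin(th); return np.array([[c,-s],[s,c]])@np.array(p[:2])+t
E
python3 - <<'E'
from h import *
obs=[('loader',[.592,.199]),('loader',[.591,.201]),('hasp_hinge',[.661,.146]),('hasp_hinge',[.659,.15]),('loop',[.673,.203]),('loop',[.670,.201])]
th,t=fit(obs); print(np.degrees(th),t,l2w(th,t,LOC['loop']))
# camera-bystander lens
print('photo cam', pix2z('top',180,105,.08), pix2z('top',175,80,.1),pix2z('scene',530,210,.06),pix2z('scene',565,195,.1))
P=l2w(th,t,[-.095,-.0])
q=down(th+np.pi)
for yaw in (th,th+np.pi): print(inverse_kinematics([*P,.24],down(yaw)))
for yaw in (th+np.pi/2,th-np.pi/2): print(inverse_kinematics([*P,.24],down(yaw)))
J=[inverse_kinematics([*P,.24],down(y)) for y in (th+np.pi/2,th-np.pi/2)]
J=[j for j in J if j is not None]; J.sort(key=lambda j:abs(j[5])); r.movej(J[0])
cal=Rc('wrist'); snap('wrist','w0.png'); print(cal[0]['position'])
for n in ['hasp_hinge','hasp_post','loop','loader']: print(n,[(np.round(m['at'],4).tolist(),round(m['score'],2)) for m in models.mark_of(n,'wrist')], proj('wrist',[[*l2w(th,t,LOC[n]),LOC[n][2]+.008]] if n in LOC else [[.734,.205,.069]],cal))
print(telemetry.current_t())
E
```

```text
-172.17161622118 [0.59232486 0.20086687] [0.66947398 0.20137986]
photo cam [0.80083549 0.29729841 0.08      ] [0.86327112 0.30722513 0.1       ] [0.82290778 0.29768189 0.06      ] [0.85953987 0.35157761 0.1       ]
[ 0.20526976  0.49462485  1.13653462  0.          1.51043319 -1.50215764]
[ 2.05269760e-01  4.94624847e-01  1.13653462e+00 -4.44089210e-16
  1.51043319e+00  1.63943502e+00]
None
[ 2.05269760e-01  4.94624847e-01  1.13653462e+00 -4.44089210e-16
  1.51043319e+00  6.86386882e-02]
[0.67436727 0.29013635 0.39418312]
hasp_hinge [([0.6579, 0.1466, 0.0622], 0.58)] [[290.97169491 242.0375916 ]]
hasp_post [([0.7348, 0.2118, 0.07], 0.73)] [[367.72475341 202.71188273]]
loop [([0.6672, 0.1994, 0.077], 0.59)] [[304.09283937 199.00399667]]
loader [([0.593, 0.2023, 0.0091], 0.76)] [[242.08293437 176.11118993]]
3.3917
```

View pics/w0.png

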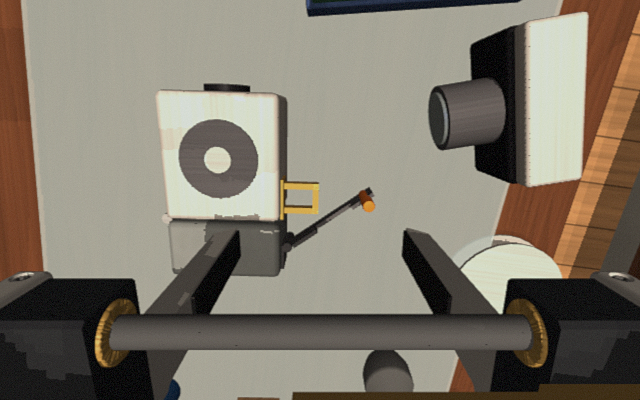

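The wrist view shows the staple's outer edge at about u=319, v=182–214, the post top at (369,206) and the lens at (437,115). I'll refine the loader pose from these pixels, then push the post closed with the fingers shut.

```bash
python3 - <<'E'
from h import *
cal=Rc('wrist')
c1=pix2z('wrist',319.5,182,.074,cal)[:2];c2=pix2z('wrist',319.5,214.5,.074,cal)[:2]
post=pix2z('wrist',369,206,.092,cal)[:2]
print('staple corners',c1,c2,np.linalg.norm(c1-c2),'lens',pix2z('wrist',437,115,.06,cal))
th=np.radians(-172.2)
m=(c1+c2)/2; t1=m-l2w(th,np.zeros(2),[-.092,.010])
obs_t=np.array([.5923,.2009]); print('t staple',t1,'nets',obs_t)
t=t1
h=l2w(th,t,[-.061,.062]); v=R.from_euler('z',-th).apply([*(post-h),0])
a=np.arctan2(-v[0],-v[1])-np.arctan2(.006,.094)
print('hinge',h,'post',post,'len',np.linalg.norm(v),'angle',a,'loop',l2w(th,t,LOC['loop']))
np.save('pose.npy',[th,*t,a])
E
```

```text
staple corners [0.68271761 0.22011805] [0.68727086 0.18682229] 0.03360565919269915 lens [0.7875839  0.29897412 0.06      ]
t staple [0.59248827 0.20089182] nets [0.5923 0.2009]
hinge [0.66133826 0.1477441 ] post [0.73188808 0.2074004 ] len 0.0923912966668795 angle 0.9412598318068358 loop [0.66963764 0.20136658]
```

```bash
python3 - <<'E'
from h import *
th,tx,ty,a0=np.load('pose.npy'); t=np.array([tx,ty])
def pose(a,off,z):
    d=np.array([-np.sin(a),-np.cos(a)]);n=np.array([-np.cos(a),np.sin(a)])
    return [*l2w(th,t,np.array([-.061,.062])+.096*d+off*n),z], down(th-np.pi/2-a)
gripper_to(0.0,30)
p,q=pose(a0,.05,.15); r.move_to(p,q)
p,q=pose(a0,.05,.085); r.move_l(p,q,vel=.15)
hit=False
for a in np.r_[np.arange(a0,.1,-.12),.05,0,-.03]:
    p,q=pose(a,.0255,.085); hit=r.move_l(p,q,vel=.12,guard=12)
    if hit: break
print('stopped',hit,a,telemetry.current_wrist_force(),telemetry.current_ee_pos(),p,telemetry.current_t())
p,q=pose(max(a,0),.05,.085); r.move_l(p,vel=.15)
p[2]=.24; r.move_l(p,vel=.25)
cal=Rc('wrist'); snap('wrist','w1.png'); print(cal[0]['position'])
print([(np.round(m['at'],4),m['score']) for n in ('hasp_post','loop') for m in models.mark_of(n,'wrist')])
print('expect post',l2w(th,t,[-.067,-.032]),proj('wrist',[[*l2w(th,t,[-.067,-.032]),.092]],cal))
E
```

```text
stopped False -0.03 [ 5.91518762 -0.33617368 -2.26953219] [0.67277722 0.24653187 0.08518023] [np.float64(0.6706113949197199), np.float64(0.2466392909444162), 0.085] 9.2083
[0.68348506 0.32432532 0.3925795 ]
[(array([0.6545, 0.2446, 0.0696]), 0.87), (array([0.6688, 0.1997, 0.0751]), 0.71)]
expect post [0.65452548 0.24168869] [[276.88645986 193.37517044]]
```

View pics/w1.png

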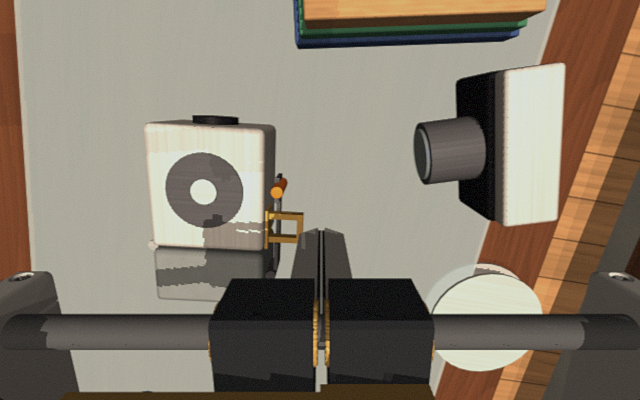

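The hasp is closed: the post shows at (277,191) and was predicted at (277,193). Now the pin.

```bash
python3 - <<'E'
from h import *
th,tx,ty,a0=np.load('pose.npy')
gripper_to(.06,30)
best=None
for y in (th,th+np.pi):
    j=inverse_kinematics([.643,-.146,.22],down(y)); print(y,j)
    k=inverse_kinematics([.6696,.2014,.2],down(y)); print(k)
r.move_to([.643,-.146,.23],down(th+np.pi))
cal=Rc('wrist'); snap('wrist','w2.png'); print(cal[0]['position'],proj('wrist',[[.643,-.146,.12],[.643,-.146,.067]],cal))
for n in ('pin_center','pin_stand'): print(n,[(np.round(m['at'],4),m['score']) for m in models.mark_of(n,'wrist')])
print(telemetry.current_t())
E
```

```text
-3.0054569719342354 [-0.32872268  0.40895583  1.32805278  0.          1.40458405 -2.03565469]
[ 0.19275375  0.47990756  1.25906271  0.          1.40262238 -1.51417826]
0.13613568165555767 [-3.28722684e-01  4.08955825e-01  1.32805278e+00 -4.44089210e-16
  1.40458405e+00  1.10593796e+00]
[ 1.92753748e-01  4.79907556e-01  1.25906271e+00 -4.44089210e-16
  1.40262238e+00  1.62741439e+00]
[ 0.7169738  -0.13446333  0.38402653] [[322.68163229 202.18222754]
 [322.42554719 187.42662164]]
pin_center [(array([ 0.6452, -0.149 ,  0.0654]), 0.96)]
pin_stand [(array([ 0.6447, -0.1467,  0.0083]), 0.66)]
13.1167
```

View pics/w2.png

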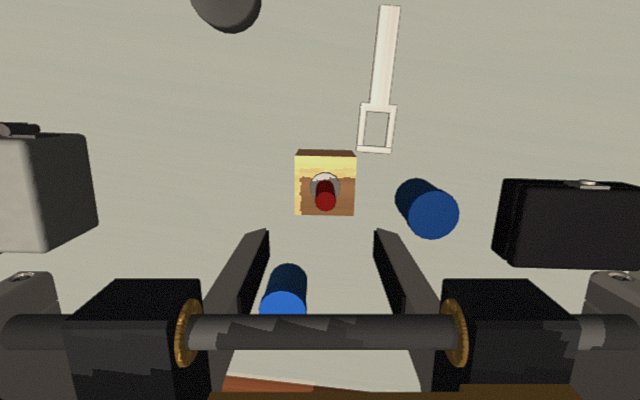

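The handle top is at about (326,201), which puts the pin at about (0.644,-0.148). I'll grasp it, lift it and carry it above the loop.

```bash
python3 - <<'E'
from h import *
th,tx,ty,a0=np.load('pose.npy'); L=l2w(th,np.array([tx,ty]),LOC['loop'])
cal=Rc('wrist'); p=pix2z('wrist',326,201,.12,cal); print(p)
x,y=p[:2]
r.move_l([x,y,.109],down(th+np.pi),vel=.12)
gripper_to(0.0,30); print('open',telemetry.current_opening(),telemetry.current_finger_force())
r.move_l([x,y,.20],vel=.12)
print(telemetry.current_opening(),telemetry.current_wrist_force())
r.move_l([*L,.20],down(th+np.pi),vel=.15); r.hold(.3)
cal=Rc('wrist'); snap('wrist','w3.png'); print(cal[0]['position'])
for n in ('pin_center','loop'): print(n,[(np.round(m['at'],4),m['score']) for m in models.mark_of(n,'wrist')])
z0=.20-.006-.036
print('loop',L,'pred loop px',proj('wrist',[[*L,.074]],cal),'tip,collar,pc',proj('wrist',[[*L,z0-.053],[*L,z0],[*L,z0+.053]],cal))
S=[[*l2w(th,np.array([tx,ty]),[a,b]),.074] for a,b in [(-.092,-.0055),(-.092,.0255),(-.055,-.0055),(-.055,.0255)]]
print('staple corners',proj('wrist',S,cal).round(1).tolist(),telemetry.current_t())
cv2.imwrite('pics/w3c.png',cv2.resize(cv2.imread('pics/w3.png')[100:280,200:440],None,fx=3.3,fy=3.3,interpolation=cv2.INTER_CUBIC))
E
```

```text
[ 0.64442508 -0.14833597  0.12      ]
open 0.017812759862783724 29.99935805797577
0.017139304755444968 [-0.41508793 -0.26632052 -0.43421878]
[0.74333044 0.21182427 0.35394974]
pin_center [(array([0.6703, 0.1995, 0.1575]), 0.86)]
loop [(array([0.6697, 0.1968, 0.072 ]), 0.74), (array([0.6581, 0.1457, 0.0601]), 0.29)]
loop [0.66963764 0.20136658] pred loop px [[321.39463098 196.57182152]] tip,collar,pc [[321.45294749 206.76197888]
 [321.5914231  230.95904266]
 [321.81995044 270.8916373 ]]
staple corners [[303.4, 179.2], [339.4, 179.1], [304.0, 220.0], [338.9, 219.9]] 18.85
```

View pics/w3c.png

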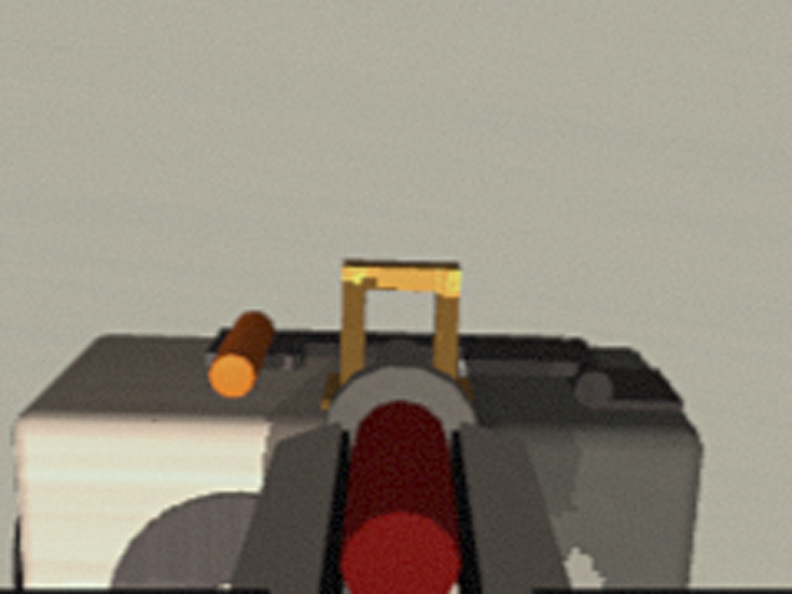

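The staple's opening is centred at u≈321.5 and the collar at 321.8, so they line up sideways. I'll check the fore-aft offset through the collar's front edge and the staple's front edge.

```bash
python3 - <<'E'
from h import *
th,tx,ty,a0=np.load('pose.npy'); L=l2w(th,np.array([tx,ty]),LOC['loop'])
cal=Rc('wrist'); f=np.array([-np.cos(th),-np.sin(th)]); z0=.158
for z in (z0-.003,z0+.003): print('collar front',proj('wrist',[[*(L+.015*f),z]],cal))
print('handle top centre',proj('wrist',[[*L,z0+.053]],cal),'far edge',proj('wrist',[[*(L-.009*f),z0+.053],[*(L+.009*f),z0+.053]],cal))
print('front bar outer low/top, inner top',proj('wrist',[[*(L+.0155*f),.064],[*(L+.0155*f),.074],[*(L+.0095*f),.074]],cal))
im=cv2.imread('pics/w3.png')
print('col 315', [(v,im[v,315].tolist()) for v in list(range(176,192))+list(range(208,216))])
E
```

```text
collar front [[321.81845309 206.69705167]]
collar front [[321.84499817 209.52727976]]
handle top centre [[322.14123256 270.92124312]] far edge [[322.13955096 287.92851299]
 [322.14296496 253.40029453]]
front bar outer low/top, inner top [[321.54328889 176.82956464]
 [321.56523617 179.15167382]
 [321.56774315 185.95585403]]
col 315 [(176, [159, 174, 175]), (177, [163, 178, 176]), (178, [139, 153, 158]), (179, [62, 74, 85]), (180, [20, 51, 73]), (181, [68, 147, 194]), (182, [80, 169, 224]), (183, [80, 168, 222]), (184, [77, 167, 221]), (185, [80, 171, 227]), (186, [77, 169, 226]), (187, [68, 117, 153]), (188, [152, 164, 166]), (189, [161, 171, 173]), (190, [162, 178, 179]), (191, [160, 171, 175]), (208, [48, 48, 52]), (209, [52, 55, 59]), (210, [48, 52, 53]), (211, [64, 71, 72]), (212, [97, 103, 109]), (213, [100, 108, 114]), (214, [99, 107, 113]), (215, [97, 102, 110])]
```

```bash
python3 - <<'E'
from h import *
th,tx,ty,a0=np.load('pose.npy'); L=l2w(th,np.array([tx,ty]),LOC['loop'])
f=np.array([-np.cos(th),-np.sin(th)]); P=L-.0012*f
r.move_l([*P,.172],vel=.1); r.hold(.2)
hit=r.move_l([*P,.117],vel=.05,guard=6)
print(hit,telemetry.current_ee_pos(),'target',P,telemetry.current_wrist_force(),telemetry.current_torque(),telemetry.current_opening(),telemetry.current_t())
E
```

```text
True [0.66798896 0.20109485 0.11897015] target [0.66844874 0.20120372] [-1.02934978  0.19576058  4.14394357] [ 0.04255908  0.15768656 -0.00378026] 0.017516947661730127 20.4667
```

Contact came at z=0.119, exactly the fully-home height. Releasing.

```bash
python3 - <<'E'
from h import *
th,tx,ty,a0=np.load('pose.npy')
gripper_to(.034); p=list(telemetry.current_ee_pos())
r.move_l([p[0],p[1],.24],vel=.1); r.hold(.3)
cal=Rc('wrist'); snap('wrist','w4.png')
for n in ('pin_center','loop','hasp_post'): print(n,[(np.round(m['at'],4),m['score']) for m in models.mark_of(n,'wrist')])
L=l2w(th,np.array([tx,ty]),LOC['loop']); print(proj('wrist',[[*L,.077],[*L,.130]],cal),telemetry.current_t())
E
```

```text
pin_center [(array([0.6661, 0.2017, 0.0754]), 0.79)]
loop []
hasp_post [(array([0.6537, 0.243 , 0.071 ]), 0.85)]
[[321.41568274 183.37644472]
 [321.53150542 197.7954866 ]] 22.825
```

View pics/w4.png

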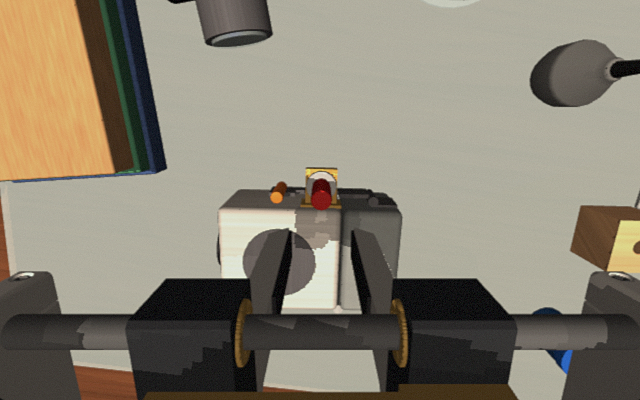

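The pin stands upright in the staple, with its handle top at (321,200) against a prediction of (321.5,198). The hasp is closed, with the post at (278,192), and the gripper is clear. Handing in.

```bash
python3 -c "
from h import *
print(r.sign_off())"
```

```text
the job is handed in; nothing more can be done
None
```

The hasp is closed, the pin is seated through the staple with its collar down, the gripper is clear, no bystander was touched as far as I could see, and the job was handed in at about 23 s (no verdict was returned).

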